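Unlock the lucky-draw wheel and hold its index plunger back

ROBOT

A 7-joint arm with a two-finger parallel gripper is mounted at the origin on the work surface. World frame = base frame: x ahead of the robot, y to its left, z up, the work surface at z = 0. Lengths are in m, angles in rad, forces in N, time in s.
With the tool pointing down it reaches from about 0.4 to 0.9 m from the base axis. Payload 5.6 kg.
Tool frame: the origin (TCP) lies at the very end of the fingers, on their centre line; the grasp point (between the pads) lies r.grip_depth behind it (r.grip_depth is the distance from the TCP to the grasp point, in m); z points along the fingers, y is the direction in which the jaws open and shut (so a half turn about z gives the same grasp; the last joint's range is limited). The gripper opens to 92 mm and grips with 3 to 60 N. Pads are 20 mm wide; open, the fingers measure 128 mm over their backs; the gripper's body (75 mm by 189 mm) begins 69 mm behind the grasp point.
Start: joints at [-1.2, 0.468, -0.012, 1.603, 0.006, 1.071, -0.056], TCP at [0.261, 0.595, 0.215] pointing down, gripper open.
Joint ranges: [-2.53, 2.53], [-0.31, 2.02], [-1.57, 1.55], [0.28, 2.44], [-1.29, 4.43], [0.15, 1.84], [-2.92, 2.92]. Speed limits (rad/s): [2.57, 2.57, 3.14, 3.14, 3.14, 3.14, 3.14].

INTERFACE

Orientations are given as a unit quaternion [w, x, y, z].
In Python, from workcell import get_state, imaging, job, r gives the robot as it stands. The module is installed in compiled form; this text tells all that it offers.
- The arm moves only by the shell command python3 -m jog 'ROWS'. ROWS is JSON, a list of rows, each an object with "xyz": the shift along the tool's x, y, z in cm, a list of three; "delta_rot": the turn, a rotation vector about the tool's x, y, z in degrees, a list of three; "gripper": the opening in per cent of the stroke, from 0 (shut) to 100 (fully open). In form: [{"xyz": [tx, ty, tz], "delta_rot": [ax, ay, az], "gripper": gripper}, ...]. A call has exactly 5 rows; each row is the pose to reach, as a shift and turn from the pose measured when the call began, along the tool's axes at that moment; what a row does not reach only later rows make up. A row lasts 1/12 s, in which the tool goes at most 41.7 mm and 7.16 degrees, less where a joint would pass 70% of its speed; a pose out of reach is approached as far as the arm can. A call with a gripper value outside its range is refused whole. The fingers move at their own pace and stop on an object; the grip force is fixed at half the most. Time passes only in rows, so rows that repeat a pose let the fingers close, or fill a call up. It gives the time, the measured TCP pose, the force and the opening at its end, in the units of the state.
- get_state(): the state, without advancing time (a new reading comes with each control period).
- imaging.camera(name): name is "side" or "top"; returns a dict with "img" (384x512x3 uint8, blue, green, red), "K" (3x3 intrinsics, pixels), "extrinsics" (4x4, takes a point from world to camera coordinates). Camera axes: x right, y down, z forward; pixel columns grow to the right and rows downward; lengths in m; the calibration is good to about 2 mm. A picture is of the moment at which its call begins. There is no depth.
- job.finish_job(): hands the job in, once; it reports no verdict.
The state is a dict: "clock": time; "joint_positions": joint angles; "qd": joint speeds; "joint_torque": joint torques, N m; "tcp_pos": TCP position; "eef_rot": TCP orientation; "wrist_force": force on the tool from outside, world axes, zero at the start; "wrist_torque": the same for the moment, N m; "opening": finger opening in m.
Only numpy, scipy, OpenCV 4.12 (cv2) and the standard library are available. Lean on these libraries where they do the work, as an engineer would, in place of code of your own. Each camera call takes 0.05 s, during which the arm holds its last target. There are 200 camera calls.

TASK

On the lucky-draw stand, slide the clear cover fully open along its track, then take the black knob of the sprung index plunger beneath it, pull it straight up as far as it goes so that the pin is clear of its hole in the wheel, and keep holding it there: finish while gripping the raised knob, so that I can turn the wheel. Do not turn the wheel yourself, leave the note pad and the marker on the stand where they lie, and leave the cover open.

Things in the scene. Friction and masses are not known exactly. Their poses are not given: they have to be found in the camera images.
- draw_stand: Lucky-draw stand fixed to the table: white board base 395 x 425 x 15 mm, a flat wooden wheel and, on the robot's side, a grey lock housing. Origin on the plunger's vertical axis at table height; x points to the wheel's centre (125 mm away), y along the cover's track in the opening direction, z up. It is turned about z by up to 0.4 rad from the world axes.
- housing_mouth (a point): Centre of the housing's top over the knob, 128 mm above the table; stand's axes. Walls along y stand at x = -84 and +84 mm, topped by track lips; the end wall at y = -77 mm is 110 mm high. With the cover open the clear mouth is 152 mm in x, and from -74 to +60 mm in y. Under the knob a bridge, 34 mm wide in y, has its top at 63 mm and a bushing, 22 mm across, at 72 mm above the table.
- cover (a joint): Clear plastic sliding cover with aluminium edges, 158 x 125 mm, 4 mm thick, top face 119 mm above the table. Value in m: 0 closed over the knob, 0.125 fully open at its stop; grows as it slides along the stand's +y. It starts between 0 and 0.03, takes about 1.5 to 2 N to slide, and stays where it is left.
- cover_handle (a point): Top centre of the cover's handle, an upright aluminium plate 60 mm long in the stand's x, 12 mm thick in y, standing 35 mm above the cover's top face (its top is 154 mm above the table), with a 3 mm high foot strip 26 mm wide. From the knob's axis it is 35 mm along +y when closed, 160 mm when fully open. Moves with the cover; stand's axes.
- plunger (a joint): Sprung index plunger, sliding straight up. Value in m: 0 seated (steel pin 9 mm deep in a hole of the wheel), above 0.009 the pin is clear of the wheel, 0.016 fully back at its stop. The spring pulls it down with about 5 N when seated and 11.5 N fully back; it snaps back when let go. It does not latch.
- knob_top (a point): Top centre of the plunger's knob, a black upright cylinder 30 mm in diameter, 26 mm high; seated, its top is 106 mm and its underside 80 mm above the table, 9 mm beneath the closed cover, which must be out of the way first. Moves with the plunger; stand's axes.
- wheel (a joint): The draw wheel, a wooden disc 300 mm in diameter and 12 mm thick lying flat with its top face 40 mm above the table, turning about a vertical axis. Value in rad, 0 at the start.
- note_pad: Loose note pad, 76 x 76 x 12 mm, lying on the stand's base beyond the housing's end wall, on the -y side. Origin at the centre of its underside.
- marker: Loose black marker pen, 135 mm long, 17 mm thick, lying on the stand's base beside the wheel on the -y side. Origin under its middle; x along the pen.

How it is judged:
By the outcome, as a careful person would: the job done as asked, in the order asked, and still so for the second after the job is handed in, while the arm keeps its last pose, push and grip.
It also fails if it takes over 40 s, if anything falls off the work surface, if the arm or the gripper's body presses on something with over 40 N, if the wrist force passes 120 N, or if a joint passes its speed limit or range.

## Working session

There is one attempt and no reset: what is moved stays moved. The work goes in short steps, Python scripts to look and compute and a shell command to move; the robot and the scene stay as the last step left them, time stands still between calls to the robot, and variables do not carry over. Pictures are saved under pics/ and viewed, about 8 in all and at most 12, crops included, and the job is handed in when it is done.

```bash
mkdir -p pics; python3 - <<'E'
from workcell import get_state, imaging, job, r
import cv2
s=get_state(); print({k:s[k] for k in("clock","tcp_pos","eef_rot","wrist_force","opening")}, r.grip_depth)
for n in("side","top"):
    c=imaging.camera(n); cv2.imwrite(f"pics/{n}0.png",c["img"]); print(n,c["K"],c["extrinsics"])
E
```

```text
{'clock': 0.0, 'tcp_pos': array([0.26120047, 0.59458424, 0.21365825]), 'eef_rot': array([-1.04437337e-04,  2.05426334e-01,  9.78672194e-01, -8.64755724e-04]), 'wrist_force': array([ 0.52256154,  0.66749858, -0.64102887]), 'opening': 0.09221466550042154} 0.0187
side [[377.48858643   0.         257.43080999]
 [  0.         377.48858643 199.80941621]
 [  0.           0.           1.        ]] [[ 0.98329701 -0.18196168 -0.00411587 -0.62680422]
 [-0.14424241 -0.76527714 -0.62733168  0.08116718]
 [ 0.11100055  0.61744704 -0.77874131  0.75217779]
 [ 0.          0.          0.          1.        ]]
top [[483.63477232   0.         256.39853893]
 [  0.         483.63477232 201.14571901]
 [  0.           0.           1.        ]] [[-0.01376459 -0.9995655  -0.02606445 -0.08185721]
 [-0.99820052  0.01525794 -0.05799064  0.62625635]
 [ 0.05836313  0.02521933 -0.99797682  1.00125449]
 [ 0.          0.          0.          1.        ]]
```

View pics/top0.png

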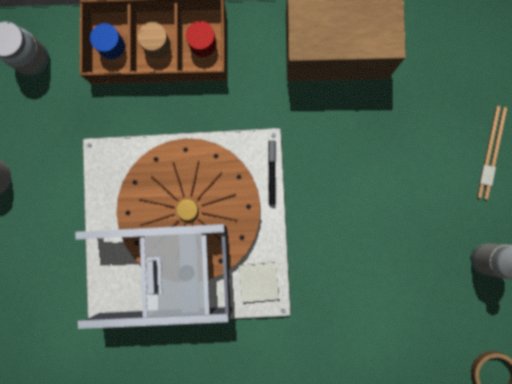

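View pics/side0.png

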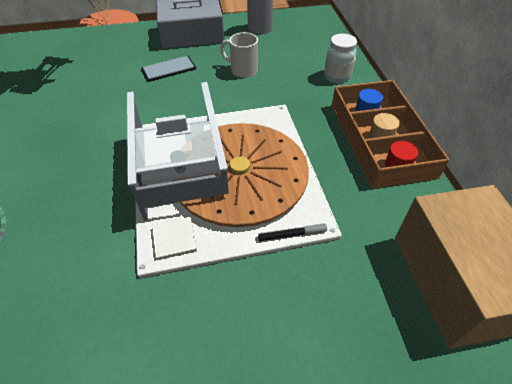

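The top view shows the wheel hub at (187,210), the knob seen through the cover at about (187,272), and the handle at about (153,277). The stand's +y runs towards image left. The side view agrees. I'll enlarge the image to get better numbers.

```bash
cat > h.py <<'E'
import numpy as np
from workcell import get_state, imaging, job, r
import cv2
from scipy.spatial.transform import Rotation as R
def px2w(c,uv,z):
    E=c["extrinsics"];Rm,t=E[:3,:3],E[:3,3];o=-Rm.T@t
    d=Rm.T@np.linalg.inv(c["K"])@np.array([uv[0],uv[1],1.]);return o+d*(z-o[2])/d[2]
def w2px(c,p):
    q=c["K"]@(c["extrinsics"]@np.append(p,1))[:3];return q[:2]/q[2]
def tool():
    s=get_state();q=s["eef_rot"];return s,s["tcp_pos"],R.from_quat([q[1],q[2],q[3],q[0]])
E
python3 - <<'E'
from h import *
c=imaging.camera("top");im=c["img"][195:335,70:300]
cv2.imwrite("pics/t1.png",cv2.resize(im,None,fx=3.4,fy=3.4,interpolation=cv2.INTER_CUBIC))
for n,uv,z in[("hub",(187,210),.045),("knob",(187,272),.106),("handle",(153,277),.154),("cTL",(84,139),.015),("cTR",(281,129),.015),("cBR",(289,317),.015)]: print(n,px2w(c,uv,z).round(4))
E
```

```text
hub [0.6073 0.0511 0.045 ]
knob [0.4861 0.0414 0.106 ]
handle [0.4819 0.0953 0.154 ]
cTL [0.7644 0.2773 0.015 ]
cTR [ 0.7779 -0.1453  0.015 ]
cBR [ 0.383  -0.1553  0.015 ]
```

View pics/t1.png

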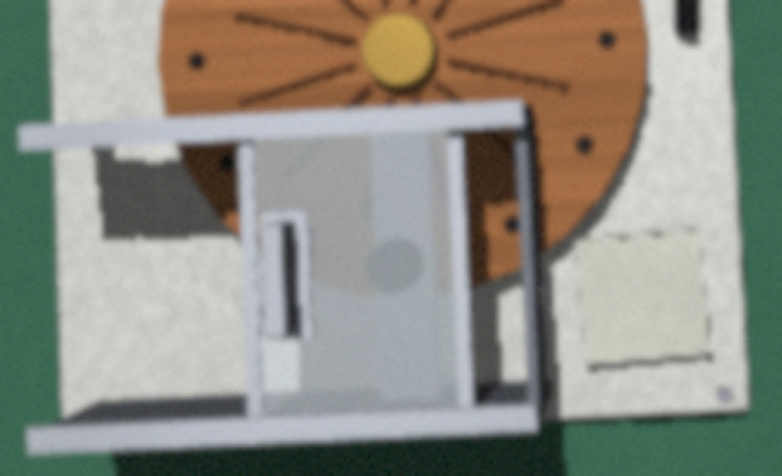

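```bash
python3 - <<'E'
from h import *
c=imaging.camera("top");f=lambda x,y:(70+x/3.4-.35,195+y/3.4-.35)
P=lambda n,x,y,z:print(n,px2w(c,f(x,y),z).round(4))
P("knob",395,266,.106);P("hub",398,50,.045);P("handle",273,277,.154)
for i,p in enumerate([(18,125),(525,100),(525,128),(18,152),(27,428),(538,404),(538,430),(28,455)]):P(i,*p,.128)
P("coverL",248,275,.119);P("coverR",462,270,.119);P("endwall",528,260,.11)
s,p,Rt=tool();print(Rt.as_matrix().round(3))
E
```

```text
knob [0.4845 0.0437 0.106 ]
hub [0.6087 0.0517 0.045 ]
handle [0.4836 0.1008 0.154 ]
0 [0.5665 0.2496 0.128 ]
1 [ 0.5764 -0.0325  0.128 ]
2 [ 0.561  -0.0324  0.128 ]
3 [0.5516 0.2495 0.128 ]
4 [0.4004 0.2433 0.128 ]
5 [ 0.4108 -0.038   0.128 ]
6 [ 0.3968 -0.0379  0.128 ]
7 [0.3857 0.2426 0.128 ]
coverL [0.4816 0.1235 0.119 ]
coverR [0.483  0.0042 0.119 ]
endwall [ 0.4873 -0.0317  0.11  ]
[[-0.916  0.402 -0.   ]
 [ 0.402  0.916 -0.001]
 [-0.    -0.001 -1.   ]]
```

```bash
cat >> h.py <<'E'
O=np.array([.484,.0445]);YAW=.036
def go(xs,ys,z):
    """tool-axis shift (cm) and z-turn to reach stand point with jaws along stand x"""
    s,p,Rt=tool();c_,s_=np.cos(YAW),np.sin(YAW)
    t=np.array([O[0]+c_*xs-s_*ys,O[1]+s_*xs+c_*ys,z])
    Rg=R.from_matrix(np.array([[-s_,c_,0],[c_,s_,0],[0,0,-1]]))
    q=p.copy();q[:2]=[[c_,s_],[-s_,c_]]@(p[:2]-O)
    print("stand pos",q.round(4),"target w",t.round(4),"shift cm",(Rt.inv().apply(t-p)*100).round(2),"rot deg",np.degrees((Rt.inv()*Rg).as_rotvec()).round(2))
    print("t",s["clock"],"F",s["wrist_force"].round(2),"open",s["opening"],"q",np.round(s["joint_positions"],2))
E
python3 - <<'E'
from h import *
c=imaging.camera("side")
for n,uv in dict(box=(190,42),phone=(168,68),mug=(243,75),dark=(260,30),jar=(340,78)).items():print(n,px2w(c,uv,0).round(3))
go(0,.025,.2137)
E
```

```text
box [0.539 0.676 0.   ]
phone [0.463 0.537 0.   ]
mug [0.679 0.458 0.   ]
dark [0.778 0.71  0.   ]
jar [0.954 0.389 0.   ]
stand pos [-0.2027  0.558   0.2142] target w [0.4831 0.0695 0.2137] shift cm [-41.44 -39.18   0.08] rot deg [-4.000e-02  3.000e-02  6.422e+01]
t 0.25 F [-0.36 -0.07  0.6 ] open 0.09184491093673992 q [-1.2   0.47 -0.01  1.6   0.01  1.07 -0.06]
```

```bash
python3 -m jog '[{"xyz":[-2,-2,0],"delta_rot":[0,0,5],"gripper":0},{"xyz":[-4.5,-4.5,0],"delta_rot":[0,0,10],"gripper":0},{"xyz":[-7,-7,0],"delta_rot":[0,0,15],"gripper":0},{"xyz":[-9.5,-9.5,0],"delta_rot":[0,0,20],"gripper":0},{"xyz":[-12,-12,0],"delta_rot":[0,0,25],"gripper":0}]'; python3 -c "
from h import *
go(0,.025,.2137)"
```

```text
clock: 0.67
tcp_pos: [0.3232, 0.4351, 0.2142]
eef_rot: [0.0, 0.414, 0.91, -0.0]
wrist_force: [0.2, -0.8, 0.4]
opening: 0.0609
stand pos [-0.1466  0.3961  0.2142] target w [0.4831 0.0695 0.2137] shift cm [-38.07 -11.96   0.07] rot deg [-3.000e-02  4.000e-02  3.899e+01]
t 0.6667 F [ 0.2  -0.79  0.39] open 0.06088001895829108 q [-1.08  0.28  0.11  1.88 -0.04  0.98 -0.24]
```

```bash
python3 -m jog '[{"xyz":[-3.5,-1.1,0],"delta_rot":[0,0,5],"gripper":0},{"xyz":[-7,-2.2,0],"delta_rot":[0,0,10],"gripper":0},{"xyz":[-10.5,-3.3,0],"delta_rot":[0,0,15],"gripper":0},{"xyz":[-14,-4.4,0],"delta_rot":[0,0,20],"gripper":0},{"xyz":[-17.5,-5.5,0],"delta_rot":[0,0,25],"gripper":0}]'; python3 -c "
from h import *
go(0,.025,.2137)"
```

```text
clock: 1.08
tcp_pos: [0.397, 0.2653, 0.2145]
eef_rot: [0.0, 0.603, 0.798, -0.0]
wrist_force: [1.4, 0.3, 0.5]
opening: 0.0274
stand pos [-0.079   0.2238  0.2145] target w [0.4831 0.0695 0.2137] shift cm [-21.19   2.94   0.08] rot deg [-1.000e-02  2.000e-02  1.375e+01]
t 1.0833 F [1.43 0.33 0.54] open 0.02735462574018614 q [-0.9   0.17  0.27  2.03 -0.06  0.95 -0.33]
```

```bash
python3 -m jog '[{"xyz":[-4,0.6,0],"delta_rot":[0,0,3],"gripper":0},{"xyz":[-8,1.2,0],"delta_rot":[0,0,6],"gripper":0},{"xyz":[-12,1.8,0],"delta_rot":[0,0,9],"gripper":0},{"xyz":[-16,2.3,0],"delta_rot":[0,0,12],"gripper":0},{"xyz":[-20,2.8,0],"delta_rot":[0,0,13.75],"gripper":0}]'; python3 -c "
from h import *
go(0,.025,.133)
c=imaging.camera('top');cv2.imwrite('pics/t2.png',cv2.resize(c['img'][180:340,60:300],None,fx=3,fy=3))"
```

```text
clock: 1.5
tcp_pos: [0.4789, 0.0787, 0.2148]
eef_rot: [0.0, 0.695, 0.719, 0.0]
wrist_force: [0.8, -0.0, -0.3]
opening: 0.0003
stand pos [-0.0038  0.0344  0.2148] target w [0.4831 0.0695 0.133 ] shift cm [-0.94  0.38  8.18] rot deg [ 0.03 -0.02 -0.12]
t 1.5 F [ 0.79 -0.04 -0.35] open 0.00032185171625986983 q [-0.63  0.19  0.45  2.02 -0.1   0.95 -0.09]
```

View pics/t2.png

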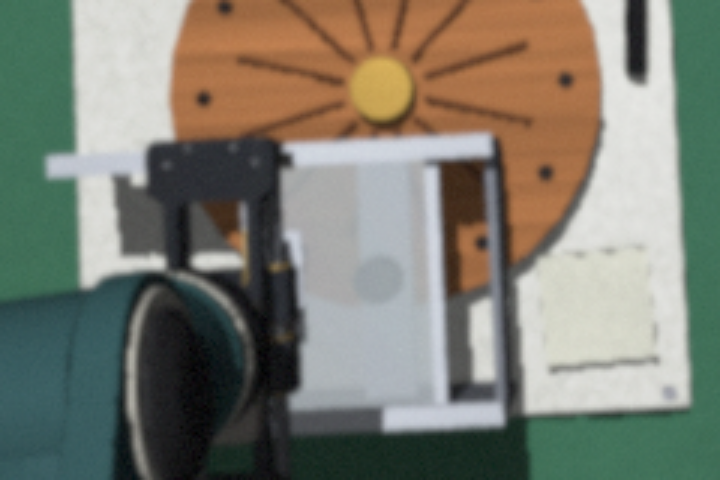

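The arm hides the handle here. The rails, the knob at crop (378,279) and the pad are unchanged. I'll shift about 1 cm towards −y first, then descend behind the handle plate.

```bash
python3 -m jog '[{"xyz":[-1.1,0.4,0],"delta_rot":[0,0,0],"gripper":0},{"xyz":[-1.1,0.4,2],"delta_rot":[0,0,0],"gripper":0},{"xyz":[-1.1,0.4,4.5],"delta_rot":[0,0,0],"gripper":0},{"xyz":[-1.1,0.4,7],"delta_rot":[0,0,0],"gripper":0},{"xyz":[-1.1,0.4,8.2],"delta_rot":[0,0,0],"gripper":0}]'; python3 -c "
from h import *
go(0,.139,.133)
c=imaging.camera('side');cv2.imwrite('pics/s2.png',cv2.resize(c['img'][60:220,90:290],None,fx=3.5,fy=3.5))"
```

```text
clock: 1.97
tcp_pos: [0.4848, 0.059, 0.131]
eef_rot: [0.002, 0.699, 0.715, -0.002]
wrist_force: [-1.1, -0.3, -0.5]
opening: 0.0003
stand pos [0.0013 0.0145 0.131 ] target w [0.479  0.1834 0.133 ] shift cm [12.45 -0.29 -0.25] rot deg [ 0.    0.26 -0.74]
t 1.9667 F [-1.08 -0.29 -0.48] open 0.00028600349337073734 q [-0.56  0.32  0.44  2.09 -0.19  0.77  0.02]
```

View pics/s2.png

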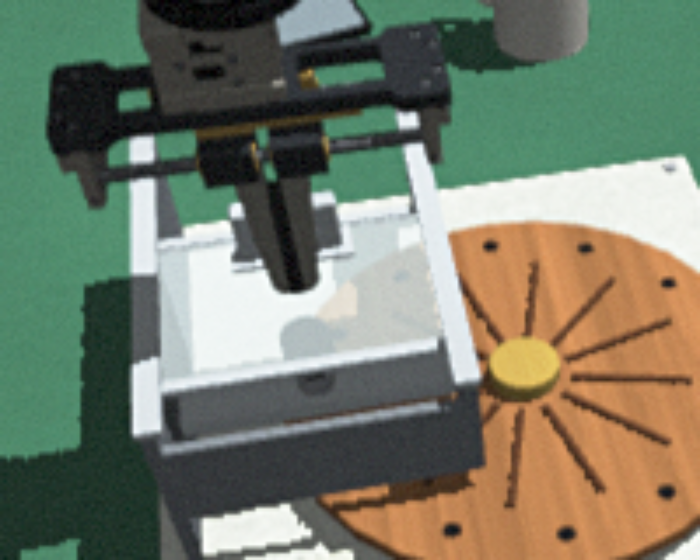

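The closed fingertips, at crop (290,285), stand over the cover on the −y side of the handle plate. Now I'll push.

```bash
python3 -m jog '[{"xyz":[1.5,0,-0.2],"delta_rot":[0,0,-0.7],"gripper":0},{"xyz":[3,-0.1,-0.2],"delta_rot":[0,0,-0.7],"gripper":0},{"xyz":[5,-0.1,-0.2],"delta_rot":[0,0,-0.7],"gripper":0},{"xyz":[7,-0.2,-0.2],"delta_rot":[0,0,-0.7],"gripper":0},{"xyz":[9,-0.2,-0.2],"delta_rot":[0,0,-0.7],"gripper":0}]'; python3 -c "
from h import *
go(0,.144,.133)"
```

```text
clock: 2.43
tcp_pos: [0.4799, 0.1505, 0.1325]
eef_rot: [0.001, 0.694, 0.72, -0.002]
wrist_force: [0.5, -1.6, 0.1]
opening: 0.0002
stand pos [-0.0003  0.1061  0.1325] target w [0.4788 0.1884 0.133 ] shift cm [ 3.79  0.03 -0.07] rot deg [-0.07  0.31  0.02]
t 2.4333 F [ 0.52 -1.64  0.07] open 0.0002194479057815648 q [-0.71  0.34  0.41  2.05 -0.18  0.79 -0.16]
```

Steady push of 1.6 N, as expected. I'll carry on to the stop.

```bash
python3 -m jog '[{"xyz":[1.5,0,0],"delta_rot":[0,0,0],"gripper":0},{"xyz":[2.8,0,0],"delta_rot":[0,0,0],"gripper":0},{"xyz":[3.4,0,0],"delta_rot":[0,0,0],"gripper":0},{"xyz":[3.8,0,0],"delta_rot":[0,0,0],"gripper":0},{"xyz":[4,0,0],"delta_rot":[0,0,0],"gripper":0}]'; python3 -c "
from h import *
go(0,.144,.133)"
```

```text
clock: 2.85
tcp_pos: [0.4787, 0.189, 0.1329]
eef_rot: [0.002, 0.694, 0.72, -0.003]
wrist_force: [-0.9, -10.1, 6.1]
opening: 0.0004
stand pos [-1.000e-04  1.446e-01  1.329e-01] target w [0.4788 0.1884 0.133 ] shift cm [-0.06  0.01 -0.01] rot deg [-0.08  0.44  0.01]
t 2.85 F [ -0.91 -10.12   6.13] open 0.0003640631441961635 q [-0.77  0.36  0.39  2.02 -0.18  0.8  -0.24]
```

The force rises to 10 N exactly where the stop was predicted (finger at y = 0.144), so the cover is at its stop. I'll back off, rise and open over the knob.

```bash
python3 -m jog '[{"xyz":[-2,0,0],"delta_rot":[0,-0.4,0],"gripper":0},{"xyz":[-5,0,-1],"delta_rot":[0,0,0],"gripper":0},{"xyz":[-8.5,0,-2.5],"delta_rot":[0,0,0],"gripper":50},{"xyz":[-12,0,-2.5],"delta_rot":[0,0,0],"gripper":100},{"xyz":[-14.4,0,-2.5],"delta_rot":[0,0.4,0],"gripper":100}]'; python3 -m jog '[{"xyz":[-0.5,0,0],"delta_rot":[0,0.4,0],"gripper":100},{"xyz":[-0.5,0,0],"delta_rot":[0,0.4,0],"gripper":100},{"xyz":[-0.5,0,0],"delta_rot":[0,0.4,0],"gripper":100},{"xyz":[-0.5,0,0],"delta_rot":[0,0.4,0],"gripper":100},{"xyz":[-0.5,0,0],"delta_rot":[0,0.4,0],"gripper":100}]';python3 -c "
from h import *
go(0,0,.079)
c=imaging.camera('top');a=c['img'][180:340,60:260]
d=imaging.camera('side');b=d['img'][60:220,90:290]
cv2.imwrite('pics/ts3.png',cv2.resize(np.vstack([a,b]),None,fx=1.85,fy=1.85,interpolation=cv2.INTER_CUBIC))"
```

```text
clock: 3.27
tcp_pos: [0.4846, 0.0424, 0.1604]
eef_rot: [0.001, 0.695, 0.719, 0.0]
wrist_force: [0.7, -0.5, 0.8]
opening: 0.018
clock: 3.68
tcp_pos: [0.4847, 0.0393, 0.1602]
eef_rot: [-0.002, 0.694, 0.72, 0.003]
wrist_force: [0.5, -1.0, 0.7]
opening: 0.0514
stand pos [ 0.0005 -0.0053  0.1602] target w [0.484  0.0445 0.079 ] shift cm [ 0.47 -0.06  8.12] rot deg [ 0.05 -0.41  0.01]
t 3.6833 F [ 0.5  -1.    0.68] open 0.05139329745268243 q [-0.54  0.27  0.46  2.07 -0.17  0.83  0.06]
```

View pics/ts3.png

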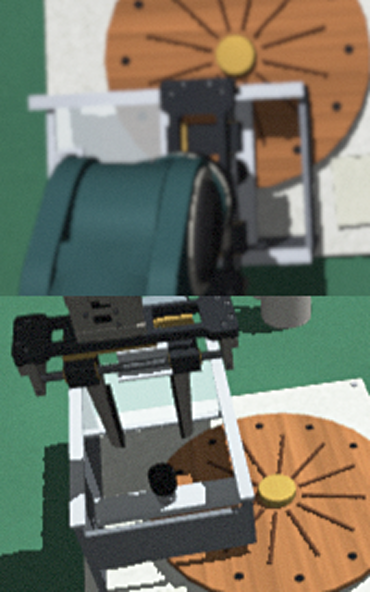

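The cover is open and clear of the knob. In the side view the knob is at about full-frame (177,158). Before descending I'll enlarge it to check its position.

```bash
python3 -c "
from h import *
d=imaging.camera('side');b=d['img'][130:200,130:230].copy()
cv2.imwrite('pics/s4.png',cv2.resize(b,None,fx=7,fy=7,interpolation=cv2.INTER_CUBIC))
f=lambda p:((w2px(d,p)-[130,130]+.5)*7).round(0)
print('pred top',f([.484,.0445,.106]),'pred bottom',f([.484,.0445,.08]))
for a in ([.015,0],[-.015,0],[0,.015],[0,-.015]):print(a,f([.484+a[0],.0445+a[1],.106]))"
```

```text
pred top [334. 178.] pred bottom [350. 242.]
[0.015, 0] [387. 171.]
[-0.015, 0] [281. 185.]
[0, 0.015] [332. 142.]
[0, -0.015] [337. 215.]
```

View pics/s4.png

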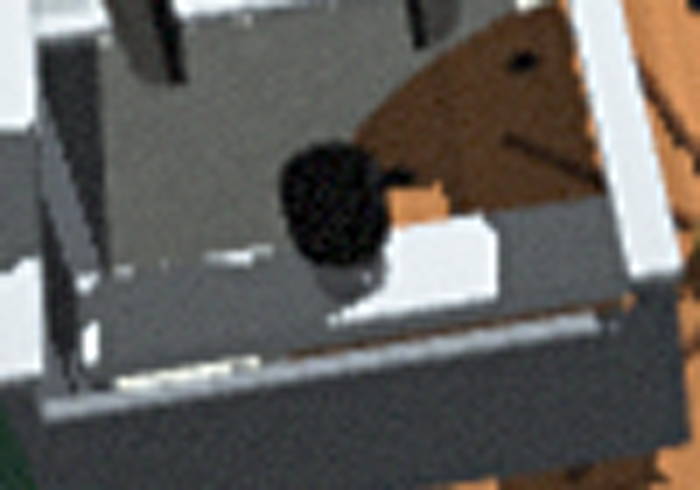

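The knob's outline (x 280–390, top edge 140, bottom about 268) matches my prediction to within about 1 mm. I'll descend with the jaws part open.

```bash
python3 -m jog '[{"xyz":[0.5,0,1.5],"delta_rot":[0,0,0],"gripper":70},{"xyz":[0.5,0,3.5],"delta_rot":[0,-0.4,0],"gripper":70},{"xyz":[0.5,-0.1,5.5],"delta_rot":[0,-0.4,0],"gripper":70},{"xyz":[0.5,-0.1,7.2],"delta_rot":[0,-0.4,0],"gripper":70},{"xyz":[0.5,-0.1,8],"delta_rot":[0,-0.4,0],"gripper":70}]'; python3 -c "
from h import *
go(0,0,.079)"
```

```text
clock: 4.25
tcp_pos: [0.4822, 0.0446, 0.0783]
eef_rot: [-0.0, 0.694, 0.72, -0.001]
wrist_force: [0.7, 0.5, -0.4]
opening: 0.0642
stand pos [-0.0017  0.0002  0.0783] target w [0.484  0.0445 0.079 ] shift cm [-0.02  0.17 -0.07] rot deg [-0.12  0.04  0.04]
t 4.25 F [ 0.67  0.51 -0.4 ] open 0.06423224243165859 q [-0.5   0.41  0.41  2.12 -0.27  0.65  0.13]
```

Correct 1.7 mm across and close on the knob.

```bash
python3 -m jog '[{"xyz":[0,0.2,-0.1],"delta_rot":[0,0,0],"gripper":70},{"xyz":[0,0.2,-0.1],"delta_rot":[0,0,0],"gripper":40},{"xyz":[0,0.2,-0.1],"delta_rot":[0,0,0],"gripper":0},{"xyz":[0,0.2,-0.1],"delta_rot":[0,0,0],"gripper":0},{"xyz":[0,0.2,-0.1],"delta_rot":[0,0,0],"gripper":0}]'; python3 -m jog '[{"xyz":[0,0,0],"delta_rot":[0,0,0],"gripper":0},{"xyz":[0,0,0],"delta_rot":[0,0,0],"gripper":0},{"xyz":[0,0,0],"delta_rot":[0,0,0],"gripper":0},{"xyz":[0,0,0],"delta_rot":[0,0,0],"gripper":0},{"xyz":[0,0,0],"delta_rot":[0,0,0],"gripper":0}]'; python3 -c "
from h import *
go(0,0,.079)"
```

```text
clock: 4.67
tcp_pos: [0.4849, 0.0448, 0.0801]
eef_rot: [-0.0, 0.694, 0.72, -0.0]
wrist_force: [0.9, -0.1, 0.1]
opening: 0.0397
clock: 5.08
tcp_pos: [0.4839, 0.0449, 0.0806]
eef_rot: [-0.001, 0.694, 0.72, -0.001]
wrist_force: [-3.9, -0.3, 6.6]
opening: 0.029
stand pos [-0.0001  0.0004  0.0806] target w [0.484  0.0445 0.079 ] shift cm [-0.04  0.01  0.16] rot deg [-0.13 -0.02  0.04]
t 5.0833 F [-3.95 -0.34  6.56] open 0.02902073746470963 q [-0.5   0.41  0.41  2.12 -0.26  0.66  0.13]
```

```bash
python3 -m jog '[{"xyz":[0,0,-0.2],"delta_rot":[0,0,0],"gripper":0},{"xyz":[0,0,-0.4],"delta_rot":[0,0,0],"gripper":0},{"xyz":[0,0,-0.6],"delta_rot":[0,0,0],"gripper":0},{"xyz":[0,0,-0.8],"delta_rot":[0,0,0],"gripper":0},{"xyz":[0,0,-1.0],"delta_rot":[0,0,0],"gripper":0}]'; python3 -c "
from h import *
go(0,0,.0966)"
```

```text
clock: 5.5
tcp_pos: [0.4838, 0.0449, 0.0904]
eef_rot: [-0.001, 0.694, 0.72, -0.001]
wrist_force: [1.8, -0.3, -10.0]
opening: 0.029
stand pos [-0.0002  0.0004  0.0904] target w [0.484  0.0445 0.0966] shift cm [-0.04  0.02 -0.62] rot deg [-0.15 -0.    0.04]
t 5.5 F [  1.77  -0.33 -10.04] open 0.028983885886803434 q [-0.51  0.39  0.42  2.12 -0.25  0.68  0.11]
```

```bash
python3 -m jog '[{"xyz":[0,0,-0.15],"delta_rot":[0,0,0],"gripper":0},{"xyz":[0,0,-0.3],"delta_rot":[0,0,0],"gripper":0},{"xyz":[0,0,-0.45],"delta_rot":[0,0,0],"gripper":0},{"xyz":[0,0,-0.6],"delta_rot":[0,0,0],"gripper":0},{"xyz":[0,0,-0.6],"delta_rot":[0,0,0],"gripper":0}]'; python3 -c "
from h import *
go(0,0,.0966)"
```

```text
clock: 5.92
tcp_pos: [0.4838, 0.0449, 0.0965]
eef_rot: [-0.001, 0.694, 0.72, -0.001]
wrist_force: [2.9, -0.2, -11.2]
opening: 0.0291
stand pos [-0.0002  0.0004  0.0965] target w [0.484  0.0445 0.0966] shift cm [-0.04  0.02 -0.01] rot deg [-0.15 -0.    0.04]
t 5.9167 F [  2.86  -0.2  -11.23] open 0.02908702584278307 q [-0.52  0.38  0.43  2.11 -0.24  0.7   0.11]
```

```bash
python3 -m jog '[{"xyz":[0,0,-0.05],"delta_rot":[0,0,0],"gripper":0},{"xyz":[0,0,-0.1],"delta_rot":[0,0,0],"gripper":0},{"xyz":[0,0,-0.1],"delta_rot":[0,0,0],"gripper":0},{"xyz":[0,0,-0.1],"delta_rot":[0,0,0],"gripper":0},{"xyz":[0,0,-0.1],"delta_rot":[0,0,0],"gripper":0}]'; python3 -c "
from h import *
go(0,0,.0966)
c=imaging.camera('top');a=c['img'][120:340,60:300]
d=imaging.camera('side');b=d['img'][60:280,100:340]
cv2.imwrite('pics/ts5.png',cv2.resize(np.hstack([a,b]),None,fx=1.65,fy=1.65,interpolation=cv2.INTER_CUBIC))
e=cv2.resize(d['img'][110:200,130:230],None,fx=6,fy=6,interpolation=cv2.INTER_CUBIC);cv2.imwrite('pics/s6.png',e)
for z in(.106,.122,.08,.096):print(z,((w2px(d,[.484,.0445,z])-[130,110]+.5)*6).round())"
```

```text
clock: 6.33
tcp_pos: [0.4837, 0.0449, 0.0968]
eef_rot: [-0.001, 0.694, 0.72, -0.001]
wrist_force: [5.3, -0.0, -20.4]
opening: 0.0295
stand pos [-0.0002  0.0004  0.0968] target w [0.484  0.0445 0.0966] shift cm [-0.04  0.02  0.02] rot deg [-0.15  0.03  0.05]
t 6.3333 F [  5.33  -0.03 -20.44] open 0.02945857742338036 q [-0.52  0.38  0.43  2.11 -0.24  0.7   0.11]
0.106 [287. 273.]
0.122 [278. 237.]
0.08 [300. 328.]
0.096 [292. 294.]
```

View pics/ts5.png

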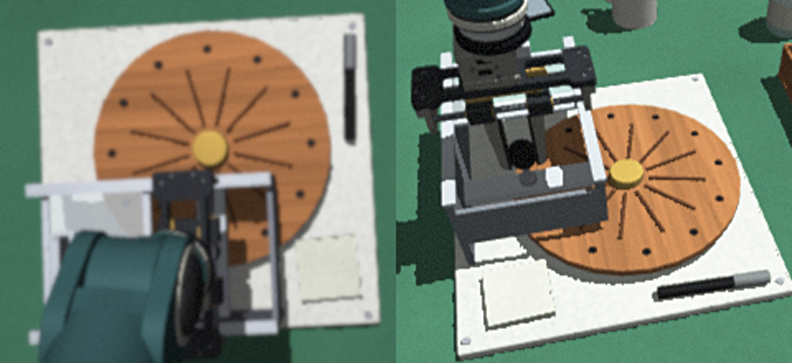

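View pics/s6.png

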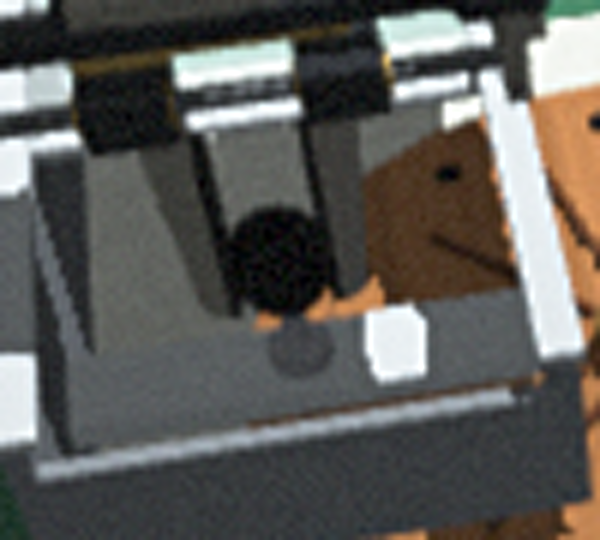

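The pull went from 11 N to 20 N with no further travel, so the plunger is at its stop. The pictures show the raised knob held (crop 278,260), clear space between it and the bushing, and the wheel, pad and marker unmoved. I'll ease the excess pull a little and check that it holds steady.

```bash
python3 -m jog '[{"xyz":[0,0,-0.04],"delta_rot":[0,0,0],"gripper":0},{"xyz":[0,0,-0.04],"delta_rot":[0,0,0],"gripper":0},{"xyz":[0,0,-0.04],"delta_rot":[0,0,0],"gripper":0},{"xyz":[0,0,-0.04],"delta_rot":[0,0,0],"gripper":0},{"xyz":[0,0,-0.04],"delta_rot":[0,0,0],"gripper":0}]'; python3 -c "
from h import *
go(0,0,.0966)
for i in range(10): d=imaging.camera('side')
go(0,0,.0966)
m=cv2.absdiff(d['img'],cv2.imread('pics/side0.png'))[190:280,135:340].max(2)
print('changed px pad/marker/wheel front',(m>60).sum())"
```

```text
clock: 6.85
tcp_pos: [0.4837, 0.0449, 0.0968]
eef_rot: [-0.001, 0.694, 0.72, -0.001]
wrist_force: [5.5, 1.8, -20.3]
opening: 0.029
stand pos [-0.0002  0.0004  0.0968] target w [0.484  0.0445 0.0966] shift cm [-0.04  0.02  0.02] rot deg [-0.14  0.05  0.05]
t 6.85 F [  5.54   1.81 -20.26] open 0.0290040516303123 q [-0.52  0.38  0.43  2.11 -0.24  0.7   0.11]
stand pos [-0.0003  0.0004  0.0968] target w [0.484  0.0445 0.0966] shift cm [-0.04  0.03  0.02] rot deg [-0.14  0.05  0.05]
t 7.35 F [  4.66   0.87 -19.3 ] open 0.029384364639183567 q [-0.52  0.38  0.43  2.11 -0.24  0.7   0.11]
changed px pad/marker/wheel front 28
```

```bash
python3 -c "
from h import *
job.finish_job()
go(0,0,.0966)"
```

```text
the job is handed in; nothing more can be done
the job is handed in; nothing more can be done
```

I slid the cover fully open, pulled the plunger knob straight up to its stop, and handed the job in with the gripper still holding it there. You can turn the wheel now.

- **Cover:** I pushed it by its handle at about 1.6 N. The force rose to 10 N where the stop was expected, and the last top view showed it still open.
- **Plunger:** I gripped the knob across the stand's x direction and lifted it about 16 mm. The force rose with the spring to 11 N, then to 20 N with almost no further travel, so it is at its stop and the pin should be clear of the wheel.
- **Hold:** Over a further 0.5 s wait the height (tool tip at 96.8 mm) and the grip opening (29 mm) stayed steady.
- **Wheel, pad and marker:** They look unmoved. Compared with the first picture, only 28 pixels changed noticeably in the area with the pad, the marker and the front of the wheel.
- **One check disagreed:** I tried to ease the excess pull, but it stayed at about 19–20 N instead of dropping. That is well within the limits, and I saw no slip.

The clock stood at about 7.4 s of the 40 s allowed. My final state reading after handing in was refused, so these checks are from just before it.

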